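# Switch on the gauge readout and hold a reading

## Task

Take a held reading with the gauge readout, only pressing with the closed fingers: first tip its rocker switch over by pressing the raised half next to the display right down, then press its larger round key fully in so that it stays in, then press the mushroom-shaped button on its hand box fully down and keep it there; your program finishes while still holding that button down. Do not press the small round key or the square button on the other hand box. Grip and lift nothing, and leave the hand boxes and everything else on the desk where they stand.

Things in the scene. Friction and masses are not known exactly. Their poses are not given: they have to be found in the camera images.
- readout: Gauge readout, a grey desk box fixed to the desk: 130 mm along its x, 220 mm along its y, flat key deck 38 mm above the desk. A display hood 34 mm deep and 62 mm high runs along its far (+x) edge, its face at x = +27 mm. On the deck, all at x = -22 mm: the rocker at y = +70 mm, the large round key at y = 0, the small round key at y = -70 mm. Origin: centre of its underside; z up.
- rocker_high (a point): Point on top of the rocker's half next to the display (the half to press), 14 mm from the hinge; it moves with the rocker, from 51 mm above the desk (off, sticking up) to 46 mm (on). The rocker is 44 mm long along the readout's x and 24 mm wide; its hinge lies along the readout's y, at the ridge between its two flat halves, 46 mm above the desk. A pressed half lies level, 46 mm above the desk; the other stands up at 0.35 rad. Its bezel is 42 mm high.
- rocker (a joint): Rocker, rad: 0 = off (half next to the display sticking up), 0.35 = on (that half level, the other half up). It stays where it is left; about 3 N on the half's middle moves it.
- large_key_top (a point): Centre of the top of the large round key (34 mm across), 50 mm above the desk when out, 42 mm when fully in; moves with the key.
- large_key (a joint): Travel of the large round key, m: 0 = out, 0.008 = fully in. It stays in where it is pushed; about 3 N moves it, straight down.
- small_key_top (a point): Centre of the top of the small round key (18 mm across), 50 mm above the desk; not to be pressed.
- small_key (a joint): Travel of the small round key, m: 0 = out, 0.008 = fully in.
- mushroom_box: Hand box with the mushroom button: loose grey box with a pale button, 74 x 74 mm, 39 mm high, 0.6 kg, with the button at the centre of its top. It may stand at either of two places, exchanged with the other hand box. Origin: centre of its underside; z up.
- mushroom_top (a point): Centre of the top of the mushroom button (round domed head 40 mm across), 61 mm above the desk when released, 53 mm when fully down; moves with the button.
- mushroom (a joint): Travel of the mushroom button, m: 0 = released, 0.008 = fully down. A spring returns it: 1.2 N to start it, 6 N fully down.
- square_box: Hand box with the square button: as the other hand box, but its button is a flat-topped square block 30 x 30 mm; not to be pressed. Origin: centre of its underside; z up.
- square_top (a point): Centre of the top of the square button, 61 mm above the desk.
- square (a joint): Travel of the square button, m: 0 = released, 0.008 = fully down; sprung.
- marker: Whiteboard marker lying on the desk, 112 mm long, 17 mm thick. Bystander; origin centre of its underside.
- cage_ring: Bearing cage ring, 31 mm across, 9 mm high. Bystander; origin centre of its underside.
- ring_gauge: Thick knurled steel ring gauge, 54 mm across, 18 mm high. Bystander; origin centre of its underside.
- mug: Dark mug, 107 mm high, 82 mm across. Bystander; origin centre of its underside.
- caliper: Caliper lying on the desk, 235 mm long, 15 mm high. Bystander; origin centre of its underside.
- oil_pot: Small grey round tin with lid, 51 mm across, 36 mm high. Bystander; origin centre of its underside.
- plug_gauge: Plug gauge, a white and grey rod lying on the desk, 105 mm long, 16 mm thick. Bystander; origin centre of its underside.
Mind the look-alikes: they are no part of the job. What is shaped like the mushroom_box but turquoise is not meant.

How it is judged:
By the outcome, as a careful person would: the job done as asked, in the order asked, and still so for the second after the job is handed in, while the arm keeps its last pose, push and grip.
It also fails if it takes over 38 s, if anything falls off the work surface, if the arm or the gripper's body presses on something with over 40 N, if the wrist force passes 120 N, or if a joint passes its speed limit or range.

## Robot

A 6-joint arm with a two-finger parallel gripper is mounted at the origin on the work surface; the furniture and walls round the work are solid. World frame = base frame: x ahead of the robot, y to its left, z up, the work surface at z = 0. Lengths are in m, angles in rad, forces in N, time in s.
With the tool pointing down it reaches from about 0.3 to 0.875 m from the base axis. Payload 6.4 kg.
Tool frame: the origin (TCP) lies at the centre of the arm's flange, where the gripper is bolted on; the fingertips stand 173 mm ahead of it and the grasp point (between the pads) lies 155 mm ahead of it; z points along the fingers, x is the direction in which the jaws open and shut, and the axes are right-handed (so a half turn about z gives the same grasp; the last joint's range is limited). The gripper opens to 85 mm and grips with 20 to 120 N. Pads are 22 mm wide; open, the fingers measure 114 mm over their backs; the gripper's body (76 mm by 85 mm) begins 54 mm behind the grasp point. The pads swing forward as they close: fully open they stand 13 mm farther back than shut.
Start: joints at [0.937, 0.181, 1.607, -0, 1.354, -0.206], TCP at [0.239, 0.523, 0.405] pointing down, gripper open.
Joint ranges: [-2.99, 2.99], [-0.89, 2.07], [0.3, 2.58], [-1.14, 4.28], [0, 2.63], [-3.12, 3.12]. Speed limits (rad/s): [2.57, 2.57, 3.01, 3.14, 3.14, 3.14].

## Interface

Orientations are given as a unit quaternion [w, x, y, z].
In Python, from bench import ctrl gives the robot as it stands. The module is installed in compiled form; this text tells all that it offers.
- The arm moves only by the tool move_arm, never from a script. Its argument "moves" is a list of rows, each an object of numbers: "gripper": the opening in per cent of the stroke, from 0 (shut) to 100 (fully open); "x", "y", "z": the shift along the tool's x, y, z in cm; "roll": the turn about the tool's z in degrees. In form: [{"gripper": .., "x": .., "y": .., "z": .., "roll": ..}, ...]. A call has 1 to 5 rows; each row shifts and turns the commanded pose from where the row before left it, along the tool's axes as they then stand; what a row does not reach is not made up. A row lasts 1/8 s, in which the tool goes at most 62.5 mm and 10.7 degrees, less where a joint would pass 70% of its speed; a pose out of reach is approached as far as the arm can. A call is refused whole if a number of a shift passes 6.25 or a number of a turn 10.7, either way. A call with a gripper value outside its range is refused whole. The fingers move at their own pace and stop on an object; the grip force is fixed at half the most. Time passes only in rows, so rows that do not move let the fingers close. It gives the time, the measured TCP pose, the force and the opening at its end, in the units of the state.
- ctrl.get_obs(): the state, without advancing time (a new reading comes with each control period).
- ctrl.camera(name): name is "scene" or "top"; returns a dict with "img" (480x640x3 uint8, red, green, blue), "fx", "fy", "cx", "cy" (pixels), "D" ([k1, k2, p1, p2, k3] as OpenCV has them; the pictures are not rectified), "world_from_camera" (4x4, takes a point from camera to world coordinates). Camera axes: x right, y up, looking along -z (the intrinsics and any distortion apply to the point x, -y, -z); pixel columns grow to the right and rows downward; lengths in m; the calibration is good to about 2 mm. A picture is of the moment at which its call begins. There is no depth.
- ctrl.hand_in(): hands the job in, once; it reports no verdict.
The state is a dict: "time_s": time; "q": joint angles; "dq": joint speeds; "joint_efforts": joint torques, N m; "eef_pos": TCP position; "eef_rot": TCP orientation; "wrist_force": force on the tool from outside, world axes, zero at the start; "torque": the same for the moment, N m; "opening": opening from 0.0 (shut) to 1.0 (fully open).
Only numpy, scipy, OpenCV 4.12 (cv2) and the standard library are available. Lean on these libraries where they do the work, as an engineer would, in place of code of your own. Each camera call takes 0.05 s, during which the arm holds its last target. There are 200 camera calls.

## Working session

There is one attempt and no reset: what is moved stays moved. The work goes in short steps, Python scripts to look and compute and a tool call to move; the robot and the scene stay as the last step left them, time stands still between calls to the robot, and variables do not carry over. Pictures are saved under pics/ and viewed, about 8 in all and at most 12, crops included, and the job is handed in when it is done.

Besides the shell and the picture viewer there is one more tool, called after "Call:" as name(argument=value, ...) on one line, values as JSON. move_arm: Moves the arm, as the interface text tells. Its arguments: {"type":"object","properties":{"moves":{"type":"array","items":{"type":"object","properties":{"gripper":{"type":"number"},"x":{"type":"number"},"y":{"type":"number"},"z":{"type":"number"},"roll":{"type":"number"}}}}},"required":["moves"]}

```bash
mkdir -p pics; cat > h.py <<'E'
import numpy as np, cv2
from bench import ctrl
def ray(c,uv):
    K=np.array([[c['fx'],0,c['cx']],[0,c['fy'],c['cy']],[0,0,1]])
    p=cv2.undistortPoints(np.array(uv,float).reshape(-1,1,2),K,np.array(c['D'],float)).reshape(-1,2)
    T=np.array(c['world_from_camera']); d=np.c_[p[:,0],-p[:,1],-np.ones(len(p))]@T[:3,:3].T
    return T[:3,3],d
def onz(c,uv,z):
    o,d=ray(c,uv); return o+d*((z-o[2])/d[:,2])[:,None]
def proj(c,P):
    T=np.linalg.inv(np.array(c['world_from_camera'])); p=np.atleast_2d(P)@T[:3,:3].T+T[:3,3]
    p=p*[1,-1,-1]
    K=np.array([[c['fx'],0,c['cx']],[0,c['fy'],c['cy']],[0,0,1]])
    return cv2.projectPoints(p,np.zeros(3),np.zeros(3),K,np.array(c['D'],float))[0].reshape(-1,2)
E
python3 - <<'E'
from h import *
for n in('top','scene'):
    c=ctrl.camera(n); cv2.imwrite(f'pics/{n}1.png',c['img'][:,:,::-1]); print(n,c['fx'],np.round(c['world_from_camera'],3).tolist())
o=ctrl.get_obs(); print(o['time_s'],o['eef_pos'],o['eef_rot'],o['opening'])
E
```

```text
top 508.3416051788827 [[-0.001, 0.996, -0.09, 0.481], [-1.0, -0.001, -0.002, -0.03], [-0.002, 0.09, 0.996, 1.117], [0.0, 0.0, 0.0, 1.0]]
scene 623.5210801737244 [[0.668, 0.306, -0.678, -0.532], [-0.744, 0.264, -0.613, -1.008], [-0.009, 0.914, 0.405, 0.745], [0.0, 0.0, 0.0, 1.0]]
0.1 [0.23839175 0.52301281 0.40387722] [ 2.84313572e-04  8.41086399e-01  5.40900228e-01 -7.29395319e-04] 1.0009123482532045
```

View pics/top1.png

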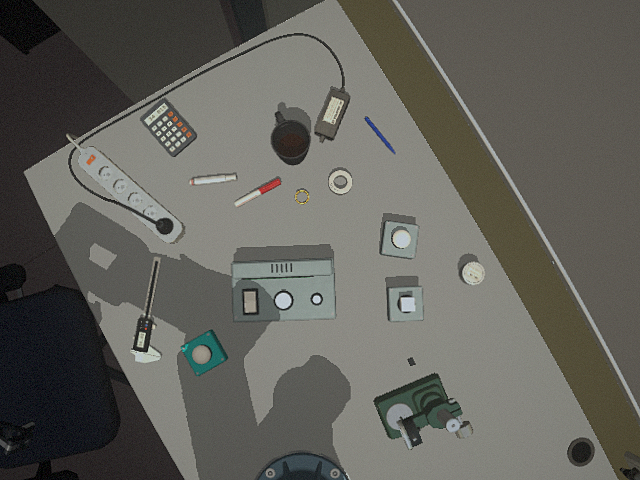

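View pics/scene1.png

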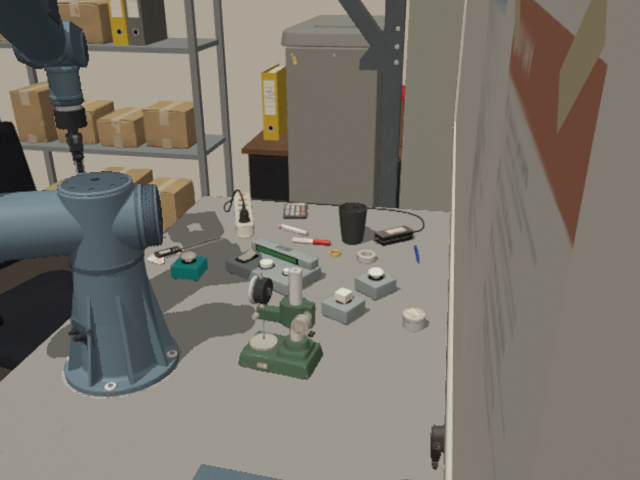

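Top view: the rocker is near (250,301), the large key at (284,300), the small key at (317,299), the mushroom at (401,238) and the square button at (407,303). The turquoise decoy is at (202,353). Next I'll measure these.

```bash
python3 - <<'E'
from h import *
c=ctrl.camera('top'); im=c['img']; g=im.min(axis=2)
def blob(u,v,r,th):
    m=np.uint8(g>th); s=np.zeros_like(m); s[v-r:v+r+1,u-r:u+r+1]=m[v-r:v+r+1,u-r:u+r+1]
    n,l,st,ce=cv2.connectedComponentsWithStats(s); k=1+np.argmax(st[1:,4]); return ce[k],st[k]
for n,u,v,r,z,th in(('large',284,300,14,.050,190),('small',317,299,10,.050,190),('mush',401,238,14,.057,190),('sq',407,303,13,.061,190),('rock',250,301,14,.047,120)):
    ce,st=blob(u,v,r,th); print(n,ce.round(1),st,onz(c,[ce],z).round(4), g[v,u])
crop=im[220:335,220:430]; cv2.imwrite('pics/crop1.png',cv2.resize(crop[:,:,::-1],None,fx=3.8,fy=3.8,interpolation=cv2.INTER_CUBIC))
E
```

```text
large [283.1 300. ] [276 293  15  15  70] [[0.444  0.0385 0.05  ]] 186
small [316.3 298.8] [313 296   7   7  28] [[ 0.4464 -0.031   0.05  ]] 190
mush [399.1 244.8] [395 241  11   7  16] [[ 0.5588 -0.2048  0.057 ]] 187
sq [407.1 303.9] [401 298  14  13  70] [[ 0.4356 -0.2194  0.061 ]] 186
rock [249.7 301.8] [244 292  12  21 211] [[0.44  0.109 0.047]] 136
```

View pics/crop1.png

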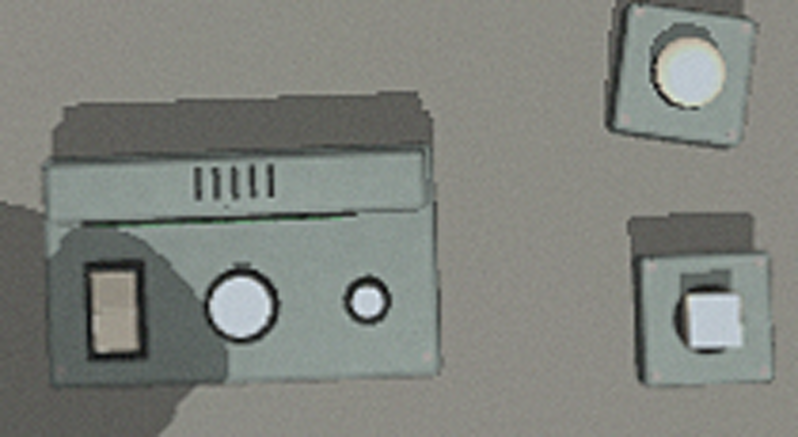

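```bash
python3 - <<'E'
from h import *
c=ctrl.camera('top'); im=c['img']; g=im.min(axis=2).copy(); P={}
for n,u,v,r,z,th in(('large',283,300,12,.050,150),('small',316,299,8,.050,150),('mush',401,238,15,.055,160),('sq',407,303,13,.061,165)):
    s=np.zeros_like(g); s[v-r:v+r+1,u-r:u+r+1]=g[v-r:v+r+1,u-r:u+r+1]>th
    N,l,st,ce=cv2.connectedComponentsWithStats(s); k=1+np.argmax(st[1:,4]); P[n]=onz(c,[ce[k]],z)[0]; print(n,ce[k].round(1),st[k],P[n].round(4))
y=(P['large']-P['small'])[:2]; print(np.linalg.norm(y)); y/=np.linalg.norm(y); x=np.array([y[1],-y[0]])
rk=P['large'][:2]+.07*y; print('yaw',np.degrees(np.arctan2(x[1],x[0])),'rocker',rk,'press',rk+.015*x)
L=P['large'][:2]; cs=[np.r_[L+(a+.022)*x+b*y,h] for a,b,h in((-.065,.11,.038),(-.065,-.11,.038),(.065,-.11,.062),(.065,.11,.062))]
print(proj(c,np.array(cs)).round(1).tolist())
E
```

```text
large [282.7 300.3] [275 293  16  16 192] [0.4433 0.0392 0.05  ]
small [316.2 299. ] [313 296   8   7  47] [ 0.446  -0.0307  0.05  ]
mush [401.3 238.8] [393 230  18  18 237] [ 0.5716 -0.21    0.055 ]
sq [407.8 303.9] [401 298  14  14 173] [ 0.4355 -0.2207  0.061 ]
0.06996332009330257
yaw 2.2608247293875103 rocker [0.44051155 0.10919208] press [0.45549988 0.10978381]
[[232.0, 322.4], [336.0, 318.5], [333.7, 256.4], [228.2, 260.6]]
```

Call:
move_arm(moves=[{"gripper": 0,"roll": -9},{"gripper": 0,"roll": -9},{"gripper": 0,"roll": -8.5},{"gripper": 0}])

```text
validation failed for argument at $.mo...
```

Call:
move_arm(moves=[{"gripper": 0,"x": 0,"y": 0,"z": 0,"roll": -9},{"gripper": 0,"x": 0,"y": 0,"z": 0,"roll": -9},{"gripper": 0,"x": 0,"y": 0,"z": 0,"roll": -8.7},{"gripper": 0,"x": 0,"y": 0,"z": 0,"roll": 0}])

```text
time_s: 0.7
eef_pos: [0.2385, 0.5231, 0.4044]
eef_rot: [0.0, 0.694, 0.72, -0.0]
wrist_force: [0.5, 0.3, 0.3]
opening: 0.142
```

Call:
move_arm(moves=[{"gripper": 0,"x": -5.2,"y": 2.5,"z": 0,"roll": 0},{"gripper": 0,"x": -5.2,"y": 2.5,"z": 0,"roll": 0},{"gripper": 0,"x": -5.2,"y": 2.5,"z": 0,"roll": 0},{"gripper": 0,"x": -5.2,"y": 2.5,"z": 0,"roll": 0},{"gripper": 0,"x": 0,"y": 0,"z": 0,"roll": 0}])

```text
time_s: 1.32
eef_pos: [0.3481, 0.3164, 0.4048]
eef_rot: [0.0, 0.697, 0.717, 0.0]
wrist_force: [-0.3, 0.4, 0.2]
opening: -0.0
```

Call:
move_arm(moves=[{"gripper": 0,"x": -5.2,"y": 2.5,"z": 0,"roll": 0},{"gripper": 0,"x": -5.2,"y": 2.5,"z": 0,"roll": 0},{"gripper": 0,"x": -5.2,"y": 2.5,"z": 0,"roll": 0},{"gripper": 0,"x": -5.2,"y": 2.5,"z": 0,"roll": -0.5},{"gripper": 0,"x": 0,"y": 0,"z": 5,"roll": 0}])

```text
time_s: 1.95
eef_pos: [0.4578, 0.1127, 0.358]
eef_rot: [0.004, 0.693, 0.721, 0.003]
wrist_force: [0.5, 0.1, -0.2]
opening: -0.003
```

Call:
move_arm(moves=[{"gripper": 0,"x": 0,"y": 0,"z": 5,"roll": 0},{"gripper": 0,"x": 0,"y": 0,"z": 4,"roll": 0},{"gripper": 0,"x": 0,"y": 0,"z": 0,"roll": 0},{"gripper": 0,"x": 0,"y": 0,"z": 0,"roll": 0}])

```text
time_s: 2.45
eef_pos: [0.455, 0.1157, 0.2661]
eef_rot: [0.001, 0.69, 0.723, 0.001]
wrist_force: [-0.1, 0.1, 0.3]
opening: -0.002
```

Call:
move_arm(moves=[{"gripper": 0,"x": -0.6,"y": 0,"z": 0,"roll": 0},{"gripper": 0,"x": 0,"y": 0,"z": 3,"roll": 0},{"gripper": 0,"x": 0,"y": 0,"z": 0.5,"roll": 0},{"gripper": 0,"x": 0,"y": 0,"z": 0,"roll": 0}])

```text
time_s: 2.95
eef_pos: [0.4549, 0.109, 0.2305]
eef_rot: [0.0, 0.69, 0.723, 0.0]
wrist_force: [-0.8, 0.3, -0.0]
opening: 0.004
```

```bash
python3 - <<'E'
from h import *
o=ctrl.get_obs();print(o['eef_pos'],o['wrist_force'],o['eef_rot'])
a=ctrl.camera('top')['img'][190:340,180:380]; b=ctrl.camera('scene')['img'][170:320,190:390]
cv2.imwrite('pics/c2.png',cv2.resize(np.hstack([a,b])[:,:,::-1],None,fx=2,fy=2,interpolation=cv2.INTER_CUBIC))
E
```

```text
[0.4548576  0.10904063 0.23046518] [-0.84365397  0.29484349 -0.02376769] [2.11011077e-04 6.90411672e-01 7.23416645e-01 1.87782818e-04]
```

View pics/c2.png

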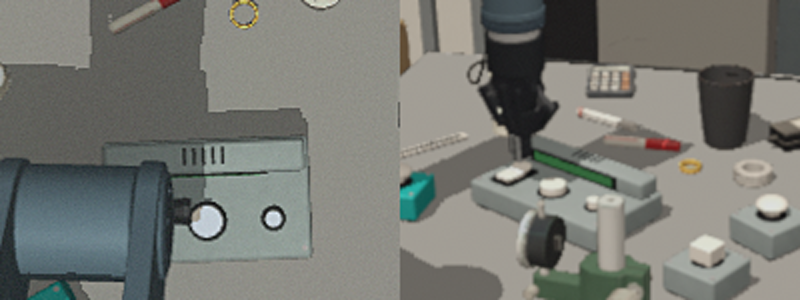

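The scene half shows the closed tip just above the rocker's display-side half, near (517,158), and clear of the hood. Now I'll press in small steps.

Call:
move_arm(moves=[{"gripper": 0,"x": 0,"y": 0,"z": 0.5,"roll": 0},{"gripper": 0,"x": 0,"y": 0,"z": 0.3,"roll": 0},{"gripper": 0,"x": 0,"y": 0,"z": 0.3,"roll": 0},{"gripper": 0,"x": 0,"y": 0,"z": 0,"roll": 0}])

```text
time_s: 3.55
eef_pos: [0.4552, 0.1091, 0.2194]
eef_rot: [0.001, 0.69, 0.723, 0.001]
wrist_force: [0.5, 0.3, 8.3]
opening: -0.002
```

Call:
move_arm(moves=[{"gripper": 0,"x": 0,"y": 0,"z": 0.1,"roll": 0},{"gripper": 0,"x": 0,"y": 0,"z": 0,"roll": 0}])

```text
time_s: 3.8
eef_pos: [0.4553, 0.1092, 0.2192]
eef_rot: [0.001, 0.69, 0.724, 0.0]
wrist_force: [-3.9, -0.7, 17.1]
opening: -0.002
```

Call:
move_arm(moves=[{"gripper": 0,"x": 0,"y": 0,"z": -3.5,"roll": 0},{"gripper": 0,"x": -3.5,"y": -0.8,"z": 0,"roll": 0},{"gripper": 0,"x": -3.5,"y": -0.8,"z": 0,"roll": 0},{"gripper": 0,"x": 0,"y": 0,"z": 0,"roll": 0},{"gripper": 0,"x": 0,"y": 0,"z": 0,"roll": 0}])

```text
time_s: 4.42
eef_pos: [0.4416, 0.0386, 0.2523]
eef_rot: [-0.001, 0.691, 0.723, -0.0]
wrist_force: [-0.2, -0.6, 0.1]
opening: -0.003
```

```bash
python3 - <<'E'
from h import *
a=ctrl.camera('top')['img'][240:340,200:350]; b=ctrl.camera('scene')['img'][220:320,200:350]
cv2.imwrite('pics/c3.png',cv2.resize(np.hstack([a,b])[:,:,::-1],None,fx=2.6,fy=2.6,interpolation=cv2.INTER_CUBIC))
E
```

```text
(no output)
```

View pics/c3.png

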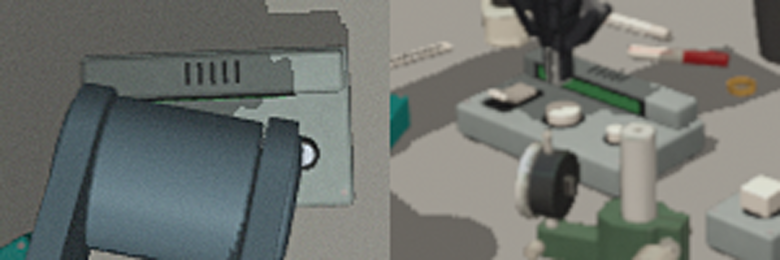

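```bash
python3 - <<'E'
from h import *
a=cv2.imread('pics/scene1.png')[235:285,215:275]; b=ctrl.camera('scene')['img'][235:285,215:275,::-1]
cv2.imwrite('pics/c4.png',cv2.resize(np.hstack([a,b]),None,fx=6,fy=6,interpolation=cv2.INTER_CUBIC))
E
```

```text
(no output)
```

View pics/c4.png

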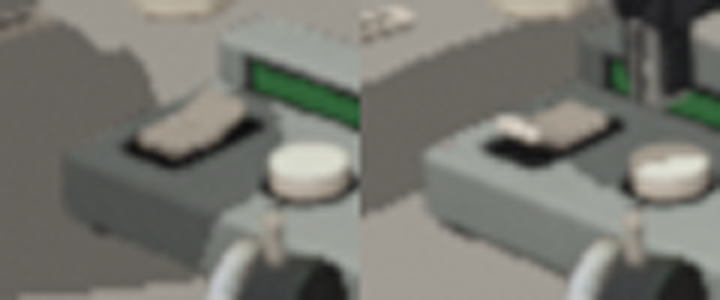

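Right panel: the rocker has tipped. Its near half now stands up at about (515,128), and the half next to the display lies level. Next is the large key.

Call:
move_arm(moves=[{"gripper": 0,"x": 0,"y": 0.2,"z": 2.3,"roll": 0},{"gripper": 0,"x": 0,"y": 0,"z": 0.5,"roll": 0},{"gripper": 0,"x": 0,"y": 0,"z": 0.4,"roll": 0},{"gripper": 0,"x": 0,"y": 0,"z": 0.4,"roll": 0},{"gripper": 0,"x": 0,"y": 0,"z": 0,"roll": 0}])

```text
time_s: 5.2
eef_pos: [0.444, 0.0386, 0.2168]
eef_rot: [0.0, 0.69, 0.724, 0.0]
wrist_force: [0.7, -0.1, 0.7]
opening: 0.0
```

Call:
move_arm(moves=[{"gripper": 0,"x": 0,"y": 0,"z": 0.1,"roll": 0},{"gripper": 0,"x": 0,"y": 0,"z": 0,"roll": 0}])

```text
time_s: 5.45
eef_pos: [0.4442, 0.0384, 0.216]
eef_rot: [0.0, 0.69, 0.723, 0.0]
wrist_force: [0.1, -0.1, 1.2]
opening: 0.005
```

Call:
move_arm(moves=[{"gripper": 0,"x": 0,"y": 0,"z": 0.1,"roll": 0},{"gripper": 0,"x": 0,"y": 0,"z": 0.1,"roll": 0},{"gripper": 0,"x": 0,"y": 0,"z": 0,"roll": 0}])

```text
time_s: 5.82
eef_pos: [0.4444, 0.0385, 0.2153]
eef_rot: [0.0, 0.69, 0.724, 0.0]
wrist_force: [-6.5, 0.2, 21.0]
opening: 0.003
```

Call:
move_arm(moves=[{"gripper": 0,"x": 0,"y": 0,"z": -4,"roll": 0},{"gripper": 0,"x": 0,"y": 0,"z": -4,"roll": 0},{"gripper": 0,"x": -5,"y": 2.3,"z": 0,"roll": 0},{"gripper": 0,"x": -5,"y": 2.3,"z": 0,"roll": 0},{"gripper": 0,"x": -5,"y": 2.3,"z": 0,"roll": 0}])

```text
time_s: 6.45
eef_pos: [0.5204, -0.1095, 0.2938]
eef_rot: [0.0, 0.69, 0.724, 0.0]
wrist_force: [0.3, 0.5, 0.6]
opening: -0.004
```

Call:
move_arm(moves=[{"gripper": 0,"x": -5,"y": 2.3,"z": 0,"roll": 0},{"gripper": 0,"x": -5,"y": 2.3,"z": 0,"roll": 0},{"gripper": 0,"x": 0,"y": 0,"z": 0,"roll": 0},{"gripper": 0,"x": 0,"y": 0,"z": 0,"roll": 0}])

```text
time_s: 6.95
eef_pos: [0.5699, -0.2054, 0.2928]
eef_rot: [-0.001, 0.691, 0.723, -0.0]
wrist_force: [-0.0, 0.5, -0.4]
opening: -0.001
```

```bash
python3 - <<'E'
from h import *
a=ctrl.camera('top')['img'][220:330,220:440]; b=ctrl.camera('scene')['img'][220:330,220:420]
cv2.imwrite('pics/c5.png',cv2.resize(np.hstack([a,b])[:,:,::-1],None,fx=1.9,fy=1.9,interpolation=cv2.INTER_CUBIC))
cv2.imwrite('pics/c6.png',cv2.resize(b[15:65,0:90,::-1],None,fx=6,fy=6,interpolation=cv2.INTER_CUBIC))
E
```

```text
(no output)
```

View pics/c5.png

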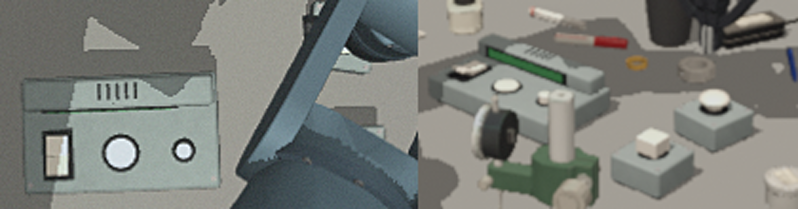

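View pics/c6.png

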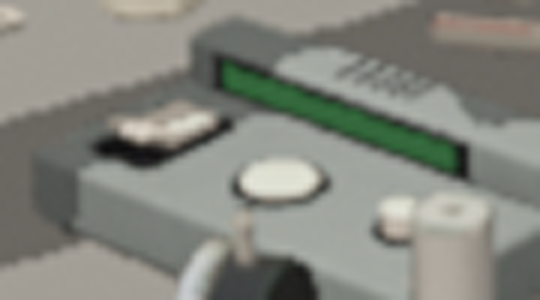

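The large key is in, nearly flush, and the rocker is still on. The tip hangs over the mushroom; I'll lower onto it.

Call:
move_arm(moves=[{"gripper": 0,"x": -0.5,"y": 0.2,"z": 0,"roll": 0},{"gripper": 0,"x": 0,"y": 0,"z": 3,"roll": 0},{"gripper": 0,"x": 0,"y": 0,"z": 2,"roll": 0},{"gripper": 0,"x": 0,"y": 0,"z": 0,"roll": 0},{"gripper": 0,"x": 0,"y": 0,"z": 0,"roll": 0}])

```text
time_s: 7.68
eef_pos: [0.573, -0.2107, 0.2443]
eef_rot: [0.0, 0.69, 0.724, 0.0]
wrist_force: [-0.4, 0.1, 0.6]
opening: 0.001
```

```bash
python3 - <<'E'
from h import *
o=ctrl.get_obs();print(o['eef_pos'],o['wrist_force'])
c=ctrl.camera('scene');print(proj(c,[.5716,-.21,.058]))
b=c['img'][220:320,310:440]
cv2.imwrite('pics/c7.png',cv2.resize(b[:,:,::-1],None,fx=4,fy=4,interpolation=cv2.INTER_CUBIC))
E
```

```text
[ 0.57300574 -0.21067137  0.24427466] [-0.43585503  0.12630118  0.59766237]
[[375.17830898 270.54368909]]
```

View pics/c7.png

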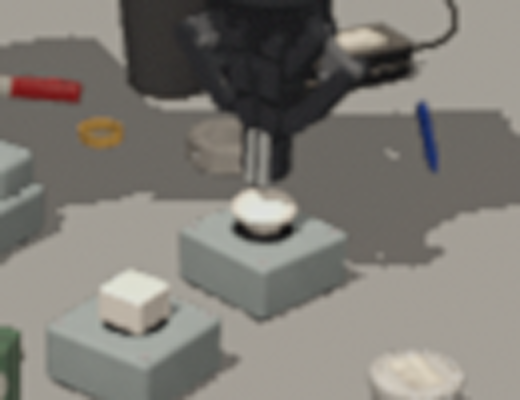

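The tip sits centred about 10 mm above the mushroom head (crop 264,209). Pressing now.

Call:
move_arm(moves=[{"gripper": 0,"x": 0,"y": 0,"z": 0.8,"roll": 0},{"gripper": 0,"x": 0,"y": 0,"z": 0.4,"roll": 0},{"gripper": 0,"x": 0,"y": 0,"z": 0.4,"roll": 0},{"gripper": 0,"x": 0,"y": 0,"z": 0.3,"roll": 0},{"gripper": 0,"x": 0,"y": 0,"z": 0,"roll": 0}])

```text
time_s: 8.35
eef_pos: [0.573, -0.2108, 0.2261]
eef_rot: [0.0, 0.69, 0.724, -0.0]
wrist_force: [-3.7, 1.4, 11.7]
opening: -0.003
```

Call:
move_arm(moves=[{"gripper": 0,"x": 0,"y": 0,"z": 0.1,"roll": 0},{"gripper": 0,"x": 0,"y": 0,"z": 0,"roll": 0},{"gripper": 0,"x": 0,"y": 0,"z": 0,"roll": 0}])

```text
time_s: 8.72
eef_pos: [0.5731, -0.2108, 0.226]
eef_rot: [0.001, 0.69, 0.724, -0.0]
wrist_force: [-6.4, 2.8, 18.5]
opening: 0.005
```

```bash
python3 - <<'E'
from h import *
b=ctrl.camera('scene')['img'][220:320,220:420]
cv2.imwrite('pics/c8.png',cv2.resize(b[:,:,::-1],None,fx=4,fy=4,interpolation=cv2.INTER_CUBIC))
o=ctrl.get_obs();print(o['time_s'],o['eef_pos'],o['wrist_force'])
E
```

```text
8.775 [ 0.57308347 -0.21082652  0.22603789] [-6.31439915  2.83829657 18.01158049]
```

View pics/c8.png

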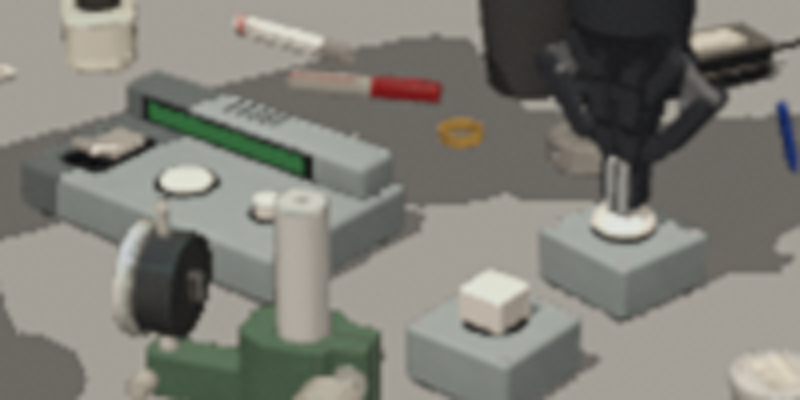

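The mushroom is held down at crop (623,220), and both boxes are where they were. The rocker is on, the large key is in, and the small key and square button are untouched. Handing in.

```bash
python3 -c "
from bench import ctrl
print(ctrl.hand_in()); o=ctrl.get_obs(); print(o['time_s'],o['eef_pos'],o['wrist_force'])"
```

```text
the job is handed in; nothing more can be done
None
the job is handed in; nothing more can be done
```

I did the three presses in order with the closed fingers and handed the job in at about 8.8 s, still holding the mushroom button down.

| Press | Fingertip height at the stop | Force |
|---|---|---|
| Rocker, half next to the display | 46 mm | 17 N |
| Large round key | 42 mm | 21 N |
| Mushroom button (held) | 53 mm | 18 N |

- **Last picture:** the rocker is over and the large key is in. The small key and square button are untouched, and both hand boxes and the things in view are in place.
- **Sideways push:** while holding the mushroom button the wrist also read about 7 N sideways. The box did not visibly move.
- **Other hiccups:** one move call was refused for missing fields, before anything had moved. I viewed 9 pictures. The hand-in itself reports no verdict.

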